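Press-to-release dock: spring the carton out, pack it upright, close the dock

ROBOT

A 6-joint arm with a two-finger parallel gripper is mounted at the origin on a cart in front of the work surface, level with it; the furniture and walls round the work are solid. World frame = base frame: x ahead of the robot, y to its left, z up, the work surface at z = 0. Lengths are in m, angles in rad, forces in N, time in s.
With the tool pointing down it reaches from about 0.25 to 0.725 m from the base axis. Payload 9.7 kg.
Tool frame: the origin (TCP) lies at the very end of the fingers, on their centre line; the grasp point (between the pads) lies 19 mm behind it; z points along the fingers, y is the line along which they close (so a half turn about z gives the same grasp; the last joint's range is limited). The gripper opens to 85 mm and grips with 20 to 120 N. Pads are 22 mm wide; open, the fingers measure 114 mm over their backs; the gripper's body (76 mm by 85 mm) begins 54 mm behind the grasp point. The pads swing forward as they close: fully open they stand 13 mm farther back than shut.
Start: joints at [-1.213, 0.087, 0.176, 1.66, 0, 1.571], TCP at [0.193, -0.515, 0.231] pointing down, gripper open.
Joint ranges: [-3.13, 3.13], [-0.85, 1.81], [-1.15, 1.24], [-2.2, 2.28], [-1.44, 1.52], [-3.14, 3.14]. Speed limits (rad/s): [2.22, 2.22, 2.57, 3.14, 3.14, 3.14].

INTERFACE

Orientations are given as a unit quaternion [w, x, y, z].
In Python, from plant import r gives the robot as it stands.
- The arm moves only by the tool arm_command, never from a script. Its argument "deltas" is a list of rows, each a list of 7 numbers: the turn, a rotation vector about the tool's x, y, z in rad, then the shift along the tool's x, y, z in m, then the opening, from 0 (shut) to 1 (fully open). In form: [[rx, ry, rz, tx, ty, tz, grip], ...]. A call has 1 to 10 rows; each row shifts and turns the commanded pose from where the row before left it, along the tool's axes as they then stand; what a row does not reach is not made up. A row lasts 1/8 s, in which the tool goes at most 62.5 mm and 10.7 degrees, less where a joint would pass 70% of its speed; a pose out of reach is approached as far as the arm can. A call is refused whole if a number of a shift passes 0.0625 or a number of a turn 0.188, either way. A call with a gripper value outside its range is refused whole. The fingers move at their own pace and stop on an object; "grip_force" is the grip in N (left out, the last holds). Time passes only in rows, so rows that do not move let the fingers close. It gives the time, the measured TCP pose, the force, the opening and the grip force at its end, in the units of the state.
- r.state(): the state, without advancing time (a new reading comes with each control period).
- r.capture(name): name is "side" or "top"; returns a dict with "color" (400x640x3 uint8, red, green, blue), "mtx" (3x3 intrinsics, pixels), "k1" (the pictures are not rectified: a ray, as slopes to the right and down, at radius r is drawn at 1 + k1 r^2 times it, then the intrinsics apply), "T" (4x4, takes a point from camera to world coordinates). Camera axes: x right, y up, looking along -z (the intrinsics and any distortion apply to the point x, -y, -z); pixel columns grow to the right and rows downward; lengths in m; the calibration is good to about 2 mm. A picture is of the moment at which its call begins. There is no depth.
- r.close_job(): hands the job in; it is judged then, once.
The state is a dict: "t": time; "joint_positions": joint angles; "joint_velocities": joint speeds; "effort": joint torques, N m; "position": TCP position; "tcp_rot": TCP orientation; "force": force on the tool from outside, world axes, zero at the start; "ft_torque": the same for the moment, N m; "grip_width": finger opening in m; "grasp_force": force on a finger pad.
Only numpy, scipy, OpenCV 4.12 (cv2) and the standard library are available. Lean on these libraries where they do the work, as an engineer would, in place of code of your own. Each camera call takes 0.05 s, during which the arm holds its last target. There are 200 camera calls.

TASK

Press the long white carton down into its leaning dock until the catch lets go and it springs up, then draw it out and set it down gently, standing upright on its end, in the open cardboard order tray beside the jar without disturbing the jar. Finally press the empty carriage of the dock back down by its black bar until it catches and stays down, and leave the other things on the bench as they are.

Things in the scene. Friction and masses are not known exactly. Their poses are not given: they have to be found in the camera images.
- dock: Grey dock fixed to the bench: a dark foot plate 145 x 100 x 12 mm with a pocket (outside 105 x 70 mm) leaning 30 degrees from vertical. Origin: on the foot's underside, midway across, 55 mm behind its front edge; x points to its far side, y left, z up. The pocket's axis (the way things come out) is (-0.5, 0, 0.866) in these axes: up and towards -x, the robot's side. Its top is about 205 mm above the bench.
- carton_mid (a point): Centre of the white carton, 155 x 60 x 45 mm, rigid, 0.1 to 0.2 kg. Its y axis is its 155 mm length (+y up along the pocket's axis in the dock), x its 60 mm side (towards the dock's far side and up), z its 45 mm side (level, across the dock): grip it across the 45 mm. It stands 20 mm proud of the rim when caught, 70 mm when sprung out, with about 3.5 mm play in the pocket.
- carriage (a joint): The dock's sprung carriage along the pocket's axis, m, positive outwards. 0: caught (closed). Pressed in beyond -0.012 (end stop -0.018) and let go, it springs out to +0.050 (stop) and stays; pressed in again beyond -0.009 and let go, it comes back to 0 only and is caught. Pressing takes 5 to 12 N. The carton stands on its foot and moves with it.
- pocket_mouth (a point): Centre of the pocket's mouth, a fixed point of the dock on the pocket's axis in the plane of the rim. Its axes are the dock's. The mouth is 52 mm wide along y and 67 mm the other way. When sprung out, the carton's lower end is 85 mm below it along the axis, and the black bar stands 82 mm above it (32 mm when caught).
- push_bar (a point): Centre of the top face of the black bar at the upper end of the carriage's back plate, at the far (+x) side of the carton. The face, 20 mm fore and aft x 50 mm across, is square to the pocket's axis, lies 12 mm further out than the carton's upper end while that stands in the carriage, and 45 mm beside the pocket's axis. Its axes are tilted with the pocket: z is the pocket's axis outwards, y level.
- tray: Open cardboard order tray, fixed, 120 (x) x 150 (y) x 45 mm high, walls and bottom 4 mm thick. Origin: centre of the underside. The jar stands in its -y half; the +y half is empty.
- jar: Small round product jar, 53 mm across and 46 mm high, loose, standing in the tray about 40 mm to -y of the tray's centre. Origin: centre of its underside.
- stamp: Bystander: wooden rubber stamp, 26 x 62 x 76 mm, loose on the bench to the right. Origin: centre of its underside.
- calc: Bystander: flat pocket calculator, 116 x 70 x 15 mm, loose on the bench in front of the work, to the right. Origin: centre of its underside.

How it is judged:
By the outcome, as a careful person would: the job done as asked, in the order asked, and still so for the second after the job is handed in, with the robot touching nothing.
It also fails if it takes over 58 s, if anything falls off the work surface, if the arm or the gripper's body presses on something with over 40 N, if the wrist force passes 120 N, or if a joint passes its speed limit or range.

## Working session

There is one attempt and no reset: what is moved stays moved. The work goes in short steps, Python scripts to look and compute and a tool call to move; the robot and the scene stay as the last step left them, time stands still between calls to the robot, and variables do not carry over. Pictures are saved under pics/ and viewed, at most 13 in all, crops included, and the job is handed in when it is done.

Besides the shell and the picture viewer there is one more tool, called after ">>>" by a JSON object that holds its "method" and its "body", one argument or row to a line. arm_command: Moves the arm, as the interface text tells. Its arguments: {"type":"object","properties":{"deltas":{"type":"array"},"grip_force":{"type":"number"}},"required":["deltas"]}

```bash
ls; mkdir -p pics; python3 - <<'E'
from plant import r
import cv2,numpy as np
print(r.state())
for n in("side","top"):
    c=r.capture(n);cv2.imwrite(f"pics/{n}0.png",c["color"][:,:,::-1]);print(n,c["mtx"].tolist(),c["k1"],np.round(c["T"],4).tolist())
E
```

```text
pics
{'t': 0.0, 'joint_positions': array([-1.21301223e+00,  8.74678570e-02,  1.75110102e-01,  1.65978210e+00,
       -2.01166169e-05,  1.57081715e+00]), 'joint_velocities': array([ 0.00071596,  0.00065974, -0.00012965, -0.00057288,  0.0013846 ,
       -0.00032953]), 'effort': array([-1.80939227e-03, -5.20388353e+01,  4.64802289e+01,  1.62363611e-02,
       -1.83755737e-04,  7.50273699e-06]), 'position': array([ 0.19252402, -0.51495844,  0.23056645]), 'tcp_rot': array([-6.59251355e-04,  9.84043075e-01,  1.77929132e-01, -1.29437736e-04]), 'force': array([-0.47768862, -0.17394987, -0.23696763]), 'ft_torque': array([ 0.01393062,  0.01334061, -0.05153625]), 'grasp_force': 0.0, 'grip_width': 0.08524446520484993}
side [[397.0834223166461, 0.0, 317.22125028325877], [0.0, 397.0834223166461, 200.8134255667249], [0.0, 0.0, 1.0]] -0.09948302472537933 [[-0.8426, -0.3269, 0.428, 0.9048], [0.5385, -0.5228, 0.6608, 0.5392], [0.0077, 0.7873, 0.6166, 0.6726], [0.0, 0.0, 0.0, 1.0]]
top [[506.5220486511155, 0.0, 318.4805864238365], [0.0, 506.5220486511155, 196.11362434253547], [0.0, 0.0, 1.0]] -0.02346893047763549 [[-0.1497, 0.9688, -0.1976, 0.3239], [-0.9887, -0.1476, 0.0252, -0.0033], [-0.0047, 0.1992, 0.9799, 1.253], [0.0, 0.0, 0.0, 1.0]]
```

View pics/side0.png

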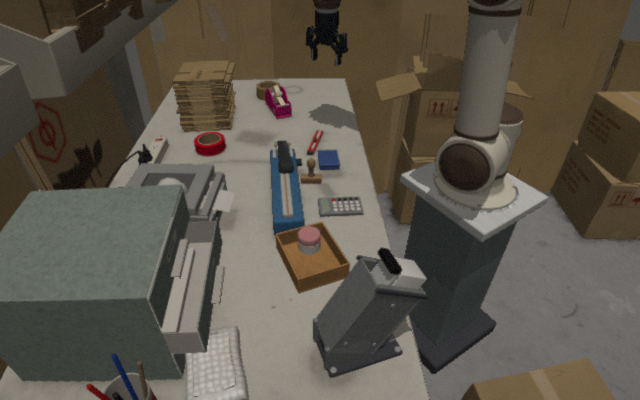

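View pics/top0.png

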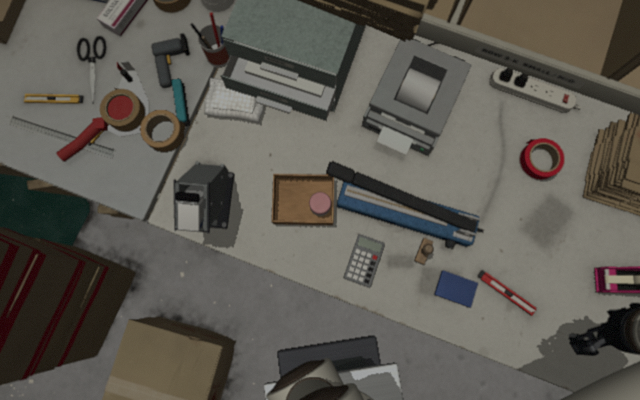

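The side view shows the dock at about (370,310) with the carton's white end at (405,272) and the bar at (389,261). The tray is at (312,258) with the jar at (309,240). The top view has the dock at (203,198), the white carton top at (188,217), the tray at (305,200) and the jar at (320,203). I'll zoom in.

```bash
python3 - <<'E'
import cv2,numpy as np
s=cv2.imread("pics/side0.png");t=cv2.imread("pics/top0.png")
a=cv2.resize(s[235:375,305:435],None,fx=4,fy=4,interpolation=cv2.INTER_CUBIC)
b=cv2.resize(t[155:240,165:345],None,fx=4.4,fy=4.4,interpolation=cv2.INTER_CUBIC)
cv2.imwrite("pics/c1.png",a);cv2.imwrite("pics/c2.png",b)
E
```

```text
(no output)
```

View pics/c1.png

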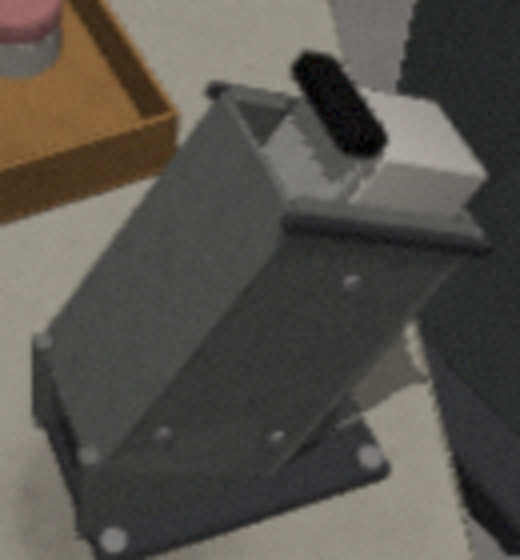

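View pics/c2.png

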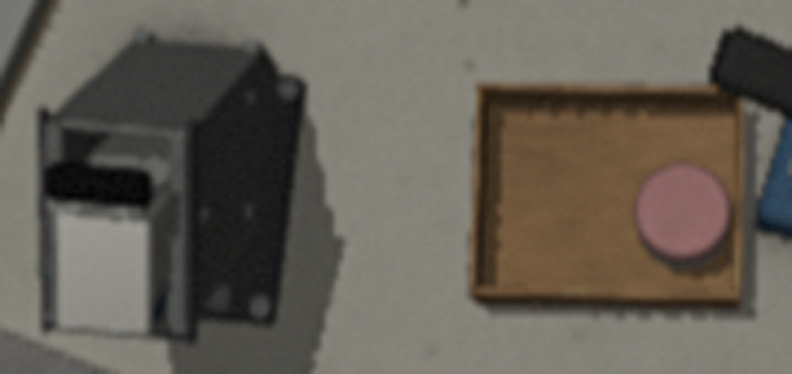

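The crops show these features:

- **Side crop:** carton end corners at (435,103) and (485,175), bar centre (340,105), rim corners at (287,222), (488,243) and (212,90), foot edge from (100,555) to (388,468).
- **Top crop:** carton lower edge from (57,330) to (150,330), bar centre (98,184), rim corners at (45,112), (195,122), (193,335) and (45,330), tray rim from (478,88) to (740,302), jar (683,210).

```bash
cat > h.py <<'E'
import numpy as np,cv2
CAL={}
def cal(r):
    import pickle
    for n in("side","top"):
        c=r.capture(n);CAL[n]=(c["mtx"],c["k1"],np.array(c["T"]))
    pickle.dump(CAL,open("cal.p","wb"))
def load():
    import pickle;CAL.update(pickle.load(open("cal.p","rb")))
def ray(n,p):
    K,k,T=CAL[n]
    u=cv2.undistortPoints(np.array([[p]],float),K,np.array([k,0,0,0.]))[0,0]
    d=T[:3,:3]@np.array([u[0],-u[1],-1]);return T[:3,3],d/np.linalg.norm(d)
def plane(n,p,z):
    o,d=ray(n,p);return o+d*(z-o[2])/d[2]
def tri(ps,pt):
    (a,u),(b,v)=ray("side",ps),ray("top",pt)
    s=np.linalg.lstsq(np.c_[u,-v],b-a,rcond=None)[0]
    p,q=a+u*s[0],b+v*s[1];return (p+q)/2,np.linalg.norm(p-q)
def proj(n,X):
    K,k,T=CAL[n];p=T[:3,:3].T@(np.array(X)-T[:3,3]);s=np.array([p[0],-p[1]])/-p[2];s=s*(1+k*(s@s))
    return K[:2,:2]@s+K[:2,2]
E
python3 - <<'E'
from plant import r
from h import *
np.set_printoptions(precision=4,suppress=True)
cal(r)
S=lambda u,v:((u-1.5)/4+305,(v-1.5)/4+235)
T=lambda u,v:((u-1.7)/4.4+165,(v-1.7)/4.4+155)
for nm,s,t in[("cart -x-y",(435,103),(150,330)),("cart -x+y",(485,175),(57,330)),("bar",(343,103),(98,184)),("rim +x+y",(287,222),(45,112)),("rim -x+y",(488,243),(45,330)),("rim +x-y",(212,88),(195,122))]:
    print(nm,*tri(S(*s),T(*t)))
print("foot side",plane("side",S(100,558),0),plane("side",S(388,472),.0))
print("foot top",plane("top",T(303,82),.012),plane("top",T(272,325),.012))
for p in[(478,88),(740,90),(740,302),(475,302)]:print("tray",plane("top",T(*p),.045))
print("jar",plane("top",T(683,210),.046))
E
```

```text
cart -x-y [0.5079 0.234  0.1746] 0.0011231076421694209
cart -x+y [0.5164 0.2771 0.1742] 0.00639631936521095
bar [0.5736 0.2415 0.2188] 0.001310155782192355
rim +x+y [0.6183 0.2667 0.2014] 0.004055533343119511
rim -x+y [0.5216 0.2905 0.1477] 0.005350272685295206
rim +x-y [0.6013 0.1955 0.2023] 0.001942404563511669
foot side [0.6896 0.2534 0.    ] [0.5523 0.2911 0.    ]
foot top [0.6648 0.1683 0.012 ] [0.5277 0.202  0.012 ]
tray [0.6375 0.0674 0.045 ]
tray [ 0.6143 -0.077   0.045 ]
tray [ 0.4964 -0.0585  0.045 ]
tray [0.5182 0.085  0.045 ]
jar [ 0.5516 -0.0353  0.046 ]
```

```bash
cat >> h.py <<'E'
from scipy.linalg import logm
from scipy.spatial.transform import Rotation as Ro
np.set_printoptions(precision=4,suppress=True)
M=np.array([.549,.2465,.171]);YAW=-.243
xd=np.array([np.cos(YAW),np.sin(YAW),0]);yd=np.array([-np.sin(YAW),np.cos(YAW),0]);zd=np.array([0,0,1.])
A=-.5*xd+.866*zd;B=.866*xd+.5*zd
RD=np.c_[B,-yd,-A]           # tool frame for work along the pocket
TY=-.153;TC=np.array([.5666,.0045,0]);RT=Ro.from_euler("z",TY).as_matrix()
RV=np.c_[RT[:,0],-RT[:,1],-zd]  # tool straight down over the tray
def at(a,b=0,y=0): return M+a*A+b*B+y*yd
def go(r,p,R,n):
    s=r.state();q=s["tcp_rot"];R0=Ro.from_quat([q[1],q[2],q[3],q[0]]).as_matrix()
    G=np.eye(4);G[:3,:3]=R0.T@R;G[:3,3]=R0.T@(p-s["position"])
    L=np.real(logm(G))/n
    print("t",s["t"],"pos",s["position"],"goal",p,"F",s["force"],"w",s["grip_width"],"q",s["joint_positions"])
    print(n,"rows of",np.round([L[2,1],L[0,2],L[1,0],*L[:3,3]],4).tolist())
E
python3 -c "
from plant import r
from h import *
go(r,at(.15),RD,18)"
```

```text
t 0.2 pos [ 0.1926 -0.515   0.2309] goal [0.4762 0.2645 0.3009] F [-0.6799 -0.2816  0.5461] w 0.08542569303179383 q [-1.213   0.0873  0.1755  1.6598 -0.      1.5708]
18 rows of [-0.0088, 0.0282, 0.0326, 0.0194, -0.0427, -0.0001]
```

>>> {"method": "arm_command", "body": {
  "deltas": [
    [-0.009,0.028,0.033,0.019,-0.043,0,0],
    [-0.009,0.028,0.033,0.019,-0.043,0,0],
    [-0.009,0.028,0.033,0.019,-0.043,0,0],
    [-0.009,0.028,0.033,0.019,-0.043,0,0],
    [-0.009,0.028,0.033,0.019,-0.043,0,0],
    [-0.009,0.028,0.033,0.019,-0.043,0,0],
    [-0.009,0.028,0.033,0.019,-0.043,0,0],
    [-0.009,0.028,0.033,0.019,-0.043,0,0],
    [-0.009,0.028,0.033,0.019,-0.043,0,0],
    [-0.009,0.028,0.033,0.019,-0.043,0,0]
  ]
}}

```text
t: 1.45
position: [0.2863, -0.0605, 0.2441]
tcp_rot: [0.019, 0.989, 0.013, 0.144]
force: [1.7, -1.3, 0.5]
grip_width: -0.0
grasp_force: 0.0
```

>>> {"method": "arm_command", "body": {
  "deltas": [
    [-0.009,0.028,0.033,0.019,-0.043,0,0],
    [-0.009,0.028,0.033,0.019,-0.043,0,0],
    [-0.009,0.028,0.033,0.019,-0.043,0,0],
    [-0.009,0.028,0.033,0.019,-0.043,0,0],
    [-0.009,0.028,0.033,0.019,-0.043,0,0],
    [-0.009,0.028,0.033,0.019,-0.043,0,0],
    [-0.009,0.028,0.033,0.019,-0.043,0,0],
    [-0.009,0.028,0.033,0.019,-0.043,0,0],
    [0,0,0,0,0,0,0]
  ]
}}

```text
t: 2.58
position: [0.4216, 0.0169, 0.3025]
tcp_rot: [-0.043, 0.968, 0.001, 0.249]
force: [-0.7, -0.7, -0.9]
grip_width: -0.0003
grasp_force: 0.0
```

```bash
python3 -c "
from plant import r
from h import *
go(r,at(.05),RD,4)"
```

```text
t 2.575 pos [0.4216 0.0169 0.3025] goal [0.5247 0.2525 0.2143] F [-0.6635 -0.6624 -0.8587] w -0.00029888280309468227 q [-0.0244 -0.6903 -0.378   1.381   0.0955  3.1406]
4 rows of [-0.0506, 0.0076, 0.0476, 0.0047, -0.0606, 0.0308]
```

>>> {"method": "arm_command", "body": {
  "deltas": [
    [0,0,-0.186,0,0,0,0],
    [0,0,-0.186,0,0,0,0],
    [0,0,-0.186,0,0,0,0],
    [0,0,-0.186,0,0,0,0],
    [0,0,-0.186,0,0,0,0],
    [0,0,-0.186,0,0,0,0],
    [0,0,-0.186,0,0,0,0],
    [0,0,-0.186,0,0,0,0],
    [0,0,-0.186,0,0,0,0],
    [0,0,-0.186,0,0,0,0]
  ]
}}

```text
t: 3.82
position: [0.4206, 0.0169, 0.3017]
tcp_rot: [0.174, 0.576, 0.778, 0.182]
force: [0.0, 0.3, -0.8]
grip_width: 0.0001
grasp_force: 0.0
```

>>> {"method": "arm_command", "body": {
  "deltas": [
    [0,0,-0.186,0,0,0,0],
    [0,0,-0.186,0,0,0,0],
    [0,0,-0.186,0,0,0,0],
    [0,0,-0.186,0,0,0,0],
    [0,0,-0.186,0,0,0,0],
    [0,0,-0.186,0,0,0,0],
    [0,0,0,0,0,0,0]
  ]
}}

```text
t: 4.7
position: [0.4206, 0.0169, 0.3017]
tcp_rot: [0.244, 0.08, 0.964, 0.063]
force: [-0.0, -0.6, 0.1]
grip_width: 0.0
grasp_force: 0.0
```

```bash
cat >> h.py <<'E'
RD=np.c_[-B,yd,-A];RV=np.c_[-RT[:,0],RT[:,1],-zd]   # half turn: last joint's range
E
python3 -c "
from plant import r
from h import *
go(r,at(.10),RD,8)"
```

```text
t 4.7 pos [0.4206 0.0169 0.3017] goal [0.5005 0.2585 0.2576] F [-0.0429 -0.5711  0.0847] w 2.9841069917208373e-05 q [-0.0241 -0.6918 -0.3797  1.3822  0.095   0.1659]
8 rows of [0.0248, -0.0061, 0.0031, 0.0001, 0.031, 0.0091]
```

>>> {"method": "arm_command", "body": {
  "deltas": [
    [0.025,-0.006,0.003,0,0.031,0.009,0],
    [0.025,-0.006,0.003,0,0.031,0.009,0],
    [0.025,-0.006,0.003,0,0.031,0.009,0],
    [0.025,-0.006,0.003,0,0.031,0.009,0],
    [0.025,-0.006,0.003,0,0.031,0.009,0],
    [0.025,-0.006,0.003,0,0.031,0.009,0],
    [0.025,-0.006,0.003,0,0.031,0.009,0],
    [0.025,-0.006,0.003,0,0.031,0.009,0],
    [0,0,0,0,0,0,0]
  ]
}}

```text
t: 5.82
position: [0.4989, 0.2608, 0.259]
tcp_rot: [0.256, 0.117, 0.959, -0.033]
force: [0.4, -1.1, 0.1]
grip_width: 0.0004
grasp_force: 0.0
```

```bash
python3 -c "
from plant import r
from h import *
go(r,at(.03),RD,5)
c=r.capture('side')['color'][205:355,290:490,::-1];cv2.imwrite('pics/c3.png',cv2.resize(c,None,fx=4,fy=4,interpolation=cv2.INTER_CUBIC))"
```

```text
t 5.825 pos [0.4989 0.2608 0.259 ] goal [0.5344 0.2501 0.197 ] F [ 0.3848 -1.1354  0.1071] w 0.0003944179334577887 q [ 0.6862 -0.227  -0.1549  1.3141 -0.4127  0.8604]
5 rows of [-0.0006, -0.0004, 0.0, -0.0002, -0.0003, 0.0145]
```

View pics/c3.png

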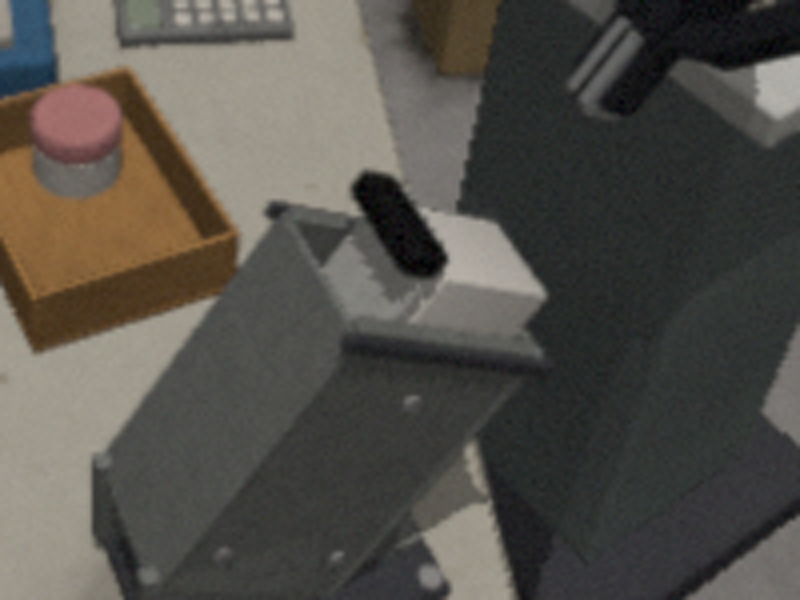

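The closed fingertips, at about (595,100), line up along the axis with the carton's end face, whose centre is about (470,258). Next I press.

>>> {"method": "arm_command", "body": {
  "deltas": [
    [0,0,0,0,0,0.024,0],
    [0,0,0,0,0,0.024,0],
    [0,0,0,0,0,0.02,0],
    [0,0,0,0,0,0.006,0],
    [0,0,0,0,0,0.004,0]
  ]
}}

```text
t: 6.5
position: [0.5369, 0.2492, 0.1945]
tcp_rot: [0.257, 0.117, 0.959, -0.032]
force: [-0.2, 0.3, 0.6]
grip_width: 0.0004
grasp_force: 0.0
```

>>> {"method": "arm_command", "body": {
  "deltas": [
    [0,0,0,0,0,0.004,0]
  ]
}}

```text
t: 6.62
position: [0.5389, 0.2492, 0.1911]
tcp_rot: [0.258, 0.117, 0.959, -0.032]
force: [-5.0, 0.1, 5.4]
grip_width: -0.0002
grasp_force: 4.6
```

>>> {"method": "arm_command", "body": {
  "deltas": [
    [0,0,0,0,0,0.004,0]
  ]
}}

```text
t: 6.75
position: [0.5409, 0.2491, 0.1883]
tcp_rot: [0.258, 0.117, 0.959, -0.031]
force: [-5.9, 0.6, 6.9]
grip_width: 0.0002
grasp_force: 4.4
```

>>> {"method": "arm_command", "body": {
  "deltas": [
    [0,0,0,0,0,0.003,0]
  ]
}}

```text
t: 6.88
position: [0.5423, 0.2488, 0.1857]
tcp_rot: [0.258, 0.117, 0.959, -0.031]
force: [-6.0, 0.1, 7.0]
grip_width: -0.0001
grasp_force: 4.4
```

>>> {"method": "arm_command", "body": {
  "deltas": [
    [0,0,0,0,0,0.003,0],
    [0,0,0,0,0,0.002,0]
  ]
}}

```text
t: 7.12
position: [0.5447, 0.2482, 0.1814]
tcp_rot: [0.258, 0.117, 0.959, -0.031]
force: [-4.0, 0.3, 6.3]
grip_width: 0.0001
grasp_force: 4.3
```

>>> {"method": "arm_command", "body": {
  "deltas": [
    [0,0,0,0,0,0.0015,0]
  ]
}}

```text
t: 7.25
position: [0.5455, 0.2481, 0.1801]
tcp_rot: [0.258, 0.117, 0.959, -0.031]
force: [-5.0, 0.3, 6.5]
grip_width: 0.0002
grasp_force: 4.2
```

>>> {"method": "arm_command", "body": {
  "deltas": [
    [0,0,0,0,0,0.0015,0]
  ]
}}

```text
t: 7.38
position: [0.5462, 0.2479, 0.1788]
tcp_rot: [0.258, 0.116, 0.959, -0.031]
force: [-4.6, 0.3, 6.4]
grip_width: 0.0
grasp_force: 4.3
```

>>> {"method": "arm_command", "body": {
  "deltas": [
    [0,0,0,0,0,0.001,0],
    [0,0,0,0,0,-0.01,0],
    [0,0,0,0,0,-0.025,0],
    [0,0,0,0,0,-0.03,0],
    [0,0,0,0,0,-0.03,0],
    [0,0,0,0,0,-0.025,1],
    [0,0,0,0,0,0,1],
    [0,0,0,0,0,0,1]
  ]
}}

```text
t: 8.38
position: [0.4883, 0.2618, 0.2794]
tcp_rot: [0.257, 0.116, 0.959, -0.033]
force: [-0.3, 0.5, 0.1]
grip_width: 0.0542
grasp_force: 0.0
```

```bash
python3 -c "
from plant import r
from h import *
go(r,at(.075),RD,5)
c=r.capture('side')['color'][205:355,290:490,::-1]
d=r.capture('top')['color'][140:290,150:350,::-1]
cv2.imwrite('pics/c4.png',cv2.resize(np.r_[c,d],None,fx=2,fy=2,interpolation=cv2.INTER_CUBIC))"
```

```text
t 8.375 pos [0.4883 0.2618 0.2794] goal [0.5126 0.2555 0.2359] F [-0.3362  0.4526  0.0939] w 0.05417980282961797 q [ 0.7028 -0.2365 -0.123   1.3602 -0.4186  0.8749]
5 rows of [-0.0004, -0.0, 0.0004, -0.0, -0.0, 0.01]
```

View pics/c4.png

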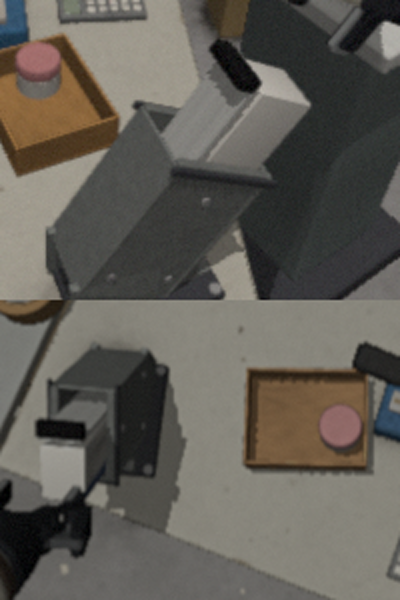

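The carton has sprung out: bar at (236,65) in the side half and (60,429) in the top half. I'll check the alignment across the pocket.

```bash
python3 -c "
from plant import r
from h import *
load()
S=lambda u,v:((u-.5)/2+290,(v-.5)/2+205)
T=lambda u,v:((u-.5)/2+150,(v-300.5)/2+140)
p,e=tri(S(236,65),T(60,429));print(p,e,'a,b,y',(p-M)@A,(p-M)@B,(p-M)@yd)
p,e=tri(S(310,105),T(43,490));print(p,e,'corner a,b,y',(p-M)@A,(p-M)@B,(p-M)@yd)
for q in ([.5377,.2492,.193],[.5462,.2479,.1788]):
  print((q-M)@A)
go(r,at(.09),RD,1)
"
```

```text
[0.55   0.247  0.2608] 0.002040721124836883 a,b,y 0.07730819225894968 0.045634668026140926 0.0007242827796722182
[0.4972 0.2826 0.2192] 0.0020028001853864817 corner a,b,y 0.07118447095638049 -0.026994027256989177 0.02260646061778181
0.024860836822721697
0.00828209959225847
t 8.475 pos [0.4883 0.2615 0.2789] goal [0.5053 0.2573 0.2489] F [ 0.0489  0.63   -0.384 ] w 0.06848164290383009 q [ 0.7024 -0.2361 -0.1234  1.3604 -0.4187  0.875 ]
1 rows of [-0.0028, -0.0007, 0.002, -0.0002, 0.0001, 0.0347]
```

>>> {"method": "arm_command", "body": {
  "deltas": [
    [0,0,0,0,0,0.005,1],
    [0,0,0,0,0,0.015,1],
    [0,0,0,0,0,0.02,1],
    [0,0,0,0,0,0.02,1],
    [0,0,0,0,0,0.02,1],
    [0,0,0,0,0,0.015,1],
    [0,0,0,0,0,0,1]
  ]
}}

```text
t: 9.35
position: [0.5343, 0.2496, 0.1962]
tcp_rot: [0.256, 0.117, 0.959, -0.033]
force: [0.0, 0.3, 0.2]
grip_width: 0.0855
grasp_force: 0.0
```

>>> {"method": "arm_command", "body": {
  "deltas": [
    [0,0,0,0,0,0,0],
    [0,0,0,0,0,0,0],
    [0,0,0,0,0,0,0],
    [0,0,0,0,0,0,0],
    [0,0,0,0,0,0,0]
  ],
  "grip_force": 40
}}

```text
t: 9.98
position: [0.5346, 0.2506, 0.1987]
tcp_rot: [0.257, 0.117, 0.959, -0.032]
force: [-0.7, 0.9, 4.7]
grip_width: 0.0445
grasp_force: 47.1
```

>>> {"method": "arm_command", "body": {
  "deltas": [
    [0,0,0,0,0,-0.008,0],
    [0,0,0,0,0,-0.015,0],
    [0,0,0,0,0,-0.02,0],
    [0,0,0,0,0,-0.02,0],
    [0,0,0,0,0,-0.02,0],
    [0,0,0,0,0,-0.02,0],
    [0,0,0,0,0,-0.025,0],
    [0,0,0,0,0,-0.025,0],
    [0,0,0,0,0,-0.025,0]
  ]
}}

```text
t: 11.1
position: [0.4472, 0.2719, 0.3523]
tcp_rot: [0.256, 0.116, 0.959, -0.033]
force: [1.0, 0.2, -1.6]
grip_width: 0.0448
grasp_force: 46.3
```

```bash
python3 -c "
from plant import r
from h import *
p=r.state()['position'];print((p-M)@A,(p-M)@B,(p-M)@yd)
P=TC+RT@[0,.03,0]
go(r,P+[0,0,.26],RV,10)
c=r.capture('side')['color'][150:350,250:500,::-1]
cv2.imwrite('pics/c5.png',cv2.resize(c,None,fx=2,fy=2,interpolation=cv2.INTER_CUBIC))"
```

```text
0.20942719069274 -0.00019366946093797577 0.0001608878081786301
t 11.1 pos [0.4472 0.2719 0.3523] goal [0.5712 0.0341 0.26  ] F [ 1.0436  0.2396 -1.5985] w 0.04484574075789942 q [ 0.7814 -0.234   0.0272  1.543  -0.4422  0.9575]
10 rows of [-0.0026, 0.0522, -0.0086, -0.014, -0.0208, 0.0135]
```

View pics/c5.png

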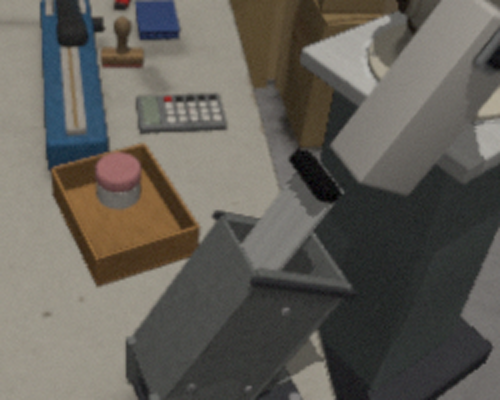

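The carton is fully out, its lower end at about (375,170), clear of the bar at (315,175). I'll shift it sideways, then turn it upright over the tray.

>>> {"method": "arm_command", "body": {
  "deltas": [
    [0,0,0,0,-0.015,-0.005,0],
    [0,0,0,0,-0.03,-0.005,0],
    [0,0,0,0,-0.03,0,0],
    [0,0,0,0,-0.03,0,0],
    [0,0,0,0,-0.03,0,0],
    [0,0,0,0,-0.015,0,0],
    [0,0,0,0,0,0,0]
  ]
}}

```text
t: 12.02
position: [0.407, 0.1265, 0.3609]
tcp_rot: [0.257, 0.117, 0.959, -0.032]
force: [0.5, 0.7, -0.5]
grip_width: 0.0447
grasp_force: 46.5
```

```bash
python3 -c "
from plant import r
from h import *
P=TC+RT@[0,.03,0]
go(r,P+[0,0,.24],RV,8)"
```

```text
t 12.025 pos [0.407  0.1265 0.3609] goal [0.5712 0.0341 0.24  ] F [ 0.5258  0.7202 -0.4879] w 0.044715478946930974 q [ 0.541  -0.5312 -0.166   1.5488 -0.3628  0.7129]
8 rows of [-0.0032, 0.0655, -0.0111, -0.0179, -0.0071, 0.0207]
```

>>> {"method": "arm_command", "body": {
  "deltas": [
    [-0.003,0.065,-0.011,-0.018,-0.007,0.021,0],
    [-0.003,0.065,-0.011,-0.018,-0.007,0.021,0],
    [-0.003,0.065,-0.011,-0.018,-0.007,0.021,0],
    [-0.003,0.065,-0.011,-0.018,-0.007,0.021,0],
    [-0.003,0.065,-0.011,-0.018,-0.007,0.021,0],
    [-0.003,0.065,-0.011,-0.018,-0.007,0.021,0],
    [-0.003,0.065,-0.011,-0.018,-0.007,0.021,0],
    [-0.003,0.065,-0.011,-0.018,-0.007,0.021,0],
    [0,0,0,0,0,0,0]
  ]
}}

```text
t: 13.15
position: [0.5776, 0.034, 0.2392]
tcp_rot: [-0.002, 0.076, 0.997, -0.002]
force: [0.4, 0.5, -1.2]
grip_width: 0.0445
grasp_force: 46.3
```

```bash
python3 -c "
from plant import r
from h import *
load()
P=TC+RT@[0,.03,0]
go(r,P+[0,0,.18],RV,4)
c=r.capture('side')['color'][50:350,200:500,::-1]
cv2.imwrite('pics/c6.png',cv2.resize(c,None,fx=2,fy=2,interpolation=cv2.INTER_CUBIC))"
```

```text
t 13.15 pos [0.5776 0.034  0.2392] goal [0.5712 0.0341 0.18  ] F [ 0.3838  0.5288 -1.1598] w 0.04448760680421696 q [ 0.0602  0.1652  0.2776  1.6878 -0.0027  0.2133]
4 rows of [-0.0009, -0.001, -0.0, 0.0016, -0.0002, 0.0148]
```

View pics/c6.png

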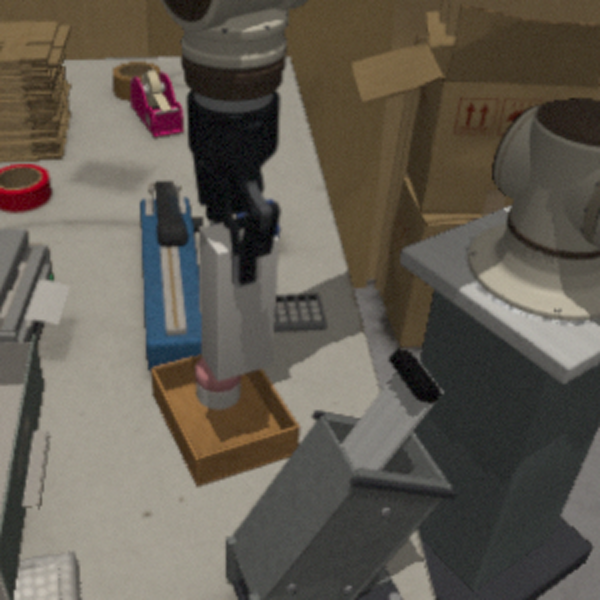

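The carton hangs vertically at about (238,300), behind and above the tray in this view, and the jar at (217,380) is still standing. I'll lower it.

>>> {"method": "arm_command", "body": {
  "deltas": [
    [-0.003,-0.004,0,0.006,0,0.01,0],
    [0,0,0,0,0,0.02,0],
    [0,0,0,0,0,0.02,0],
    [0,0,0,0,0,0.02,0],
    [0,0,0,0,0,0.02,0],
    [0,0,0,0,0,0.015,0],
    [0,0,0,0,0,0.004,0],
    [0,0,0,0,0,0,0]
  ]
}}

```text
t: 14.2
position: [0.5714, 0.0355, 0.1357]
tcp_rot: [0.004, 0.076, 0.997, 0.0]
force: [-0.3, -0.0, -1.4]
grip_width: 0.0446
grasp_force: 46.4
```

>>> {"method": "arm_command", "body": {
  "deltas": [
    [0,0,0,0,0,0.003,0],
    [0,0,0,0,0,0.002,0]
  ]
}}

```text
t: 14.45
position: [0.5716, 0.0353, 0.1303]
tcp_rot: [0.004, 0.076, 0.997, 0.0]
force: [-0.4, -0.0, -1.1]
grip_width: 0.0443
grasp_force: 46.4
```

>>> {"method": "arm_command", "body": {
  "deltas": [
    [0,0,0,0,0,0.002,0]
  ]
}}

```text
t: 14.58
position: [0.5715, 0.0352, 0.1281]
tcp_rot: [0.004, 0.076, 0.997, 0.0]
force: [-0.2, -0.9, -0.3]
grip_width: 0.0444
grasp_force: 46.4
```

>>> {"method": "arm_command", "body": {
  "deltas": [
    [0,0,0,0,0,0.002,0]
  ]
}}

```text
t: 14.7
position: [0.5715, 0.0352, 0.1259]
tcp_rot: [0.004, 0.076, 0.997, 0.0]
force: [-0.0, -0.2, -2.0]
grip_width: 0.0447
grasp_force: 46.4
```

>>> {"method": "arm_command", "body": {
  "deltas": [
    [0,0,0,0,0,0.002,0],
    [0,0,0,0,0,0.002,0]
  ]
}}

```text
t: 14.95
position: [0.5714, 0.0353, 0.1219]
tcp_rot: [0.004, 0.076, 0.997, 0.0]
force: [-0.6, 0.0, -1.8]
grip_width: 0.0442
grasp_force: 46.4
```

>>> {"method": "arm_command", "body": {
  "deltas": [
    [0,0,0,0,0,0.002,0]
  ]
}}

```text
t: 15.08
position: [0.5715, 0.0353, 0.1199]
tcp_rot: [0.004, 0.076, 0.997, 0.0]
force: [-0.2, 0.5, -1.8]
grip_width: 0.0444
grasp_force: 46.4
```

>>> {"method": "arm_command", "body": {
  "deltas": [
    [0,0,0,0,0,0.0015,0]
  ]
}}

```text
t: 15.2
position: [0.5718, 0.0352, 0.1191]
tcp_rot: [0.004, 0.076, 0.997, 0.0]
force: [-0.6, -0.9, 9.7]
grip_width: 0.0446
grasp_force: 47.4
```

>>> {"method": "arm_command", "body": {
  "deltas": [
    [0,0,0,0,0,0.0015,0]
  ]
}}

```text
t: 15.32
position: [0.5722, 0.0352, 0.1189]
tcp_rot: [0.005, 0.076, 0.997, 0.0]
force: [-0.9, -1.5, 15.5]
grip_width: 0.0448
grasp_force: 48.0
```

>>> {"method": "arm_command", "body": {
  "deltas": [
    [0,0,0,0,0,-0.0015,0],
    [0,0,0,0,0,0,0.6],
    [0,0,0,0,0,0,0.7],
    [0,0,0,0,0,0,0.9],
    [0,0,0,0,0,0,1],
    [0,0,0,0,0,0,1]
  ]
}}

```text
t: 16.08
position: [0.5715, 0.0353, 0.1185]
tcp_rot: [0.004, 0.076, 0.997, 0.0]
force: [0.2, -0.1, -0.5]
grip_width: 0.0851
grasp_force: 0.0
```

>>> {"method": "arm_command", "body": {
  "deltas": [
    [0,0,0,0,0,-0.01,1],
    [0,0,0,0,0,-0.02,1],
    [0,0,0,0,0,-0.03,1],
    [0,0,0,0,0,-0.04,1],
    [0,0,0,0,0,-0.05,1],
    [0,0,0,0,0,-0.04,1],
    [0,0,0,0,0,0,0]
  ]
}}

```text
t: 16.95
position: [0.5707, 0.0353, 0.3128]
tcp_rot: [0.007, 0.076, 0.997, 0.001]
force: [0.2, 0.6, 0.1]
grip_width: 0.0692
grasp_force: 0.0
```

```bash
python3 -c "
from plant import r
from h import *
go(r,at(.16,.045),RD,10)
c=r.capture('side')['color'][170:350,250:450,::-1]
d=r.capture('top')['color'][140:290,150:350,::-1]
cv2.imwrite('pics/c7.png',cv2.resize(np.r_[c[:150],d],None,fx=2,fy=2,interpolation=cv2.INTER_CUBIC))"
```

```text
t 16.95 pos [0.5707 0.0353 0.3128] goal [0.5092 0.2564 0.3321] F [0.178  0.5513 0.0816] w 0.06922415019291227 q [ 0.062   0.177   0.4375  1.8177 -0.0004  0.2141]
10 rows of [0.0027, -0.051, 0.0088, 0.0096, 0.0205, -0.0047]
```

View pics/c7.png

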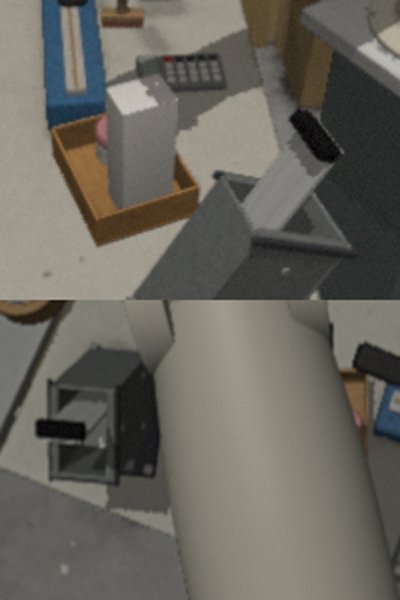

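The carton stands upright in the tray's free half, at about (140,145), with the jar undisturbed behind it. The bar is at (315,135). I'll move to it.

>>> {"method": "arm_command", "body": {
  "deltas": [
    [0.003,-0.051,0.009,0.01,0.02,-0.005,0],
    [0.003,-0.051,0.009,0.01,0.02,-0.005,0],
    [0.003,-0.051,0.009,0.01,0.02,-0.005,0],
    [0.003,-0.051,0.009,0.01,0.02,-0.005,0],
    [0.003,-0.051,0.009,0.01,0.02,-0.005,0],
    [0.003,-0.051,0.009,0.01,0.02,-0.005,0],
    [0.003,-0.051,0.009,0.01,0.02,-0.005,0],
    [0.003,-0.051,0.009,0.01,0.02,-0.005,0],
    [0.003,-0.051,0.009,0.01,0.02,-0.005,0],
    [0.003,-0.051,0.009,0.01,0.02,-0.005,0]
  ]
}}

```text
t: 18.3
position: [0.5023, 0.2529, 0.3311]
tcp_rot: [0.254, 0.118, 0.959, -0.034]
force: [-0.6, -0.7, 0.1]
grip_width: 0.0002
grasp_force: 0.0
```

>>> {"method": "arm_command", "body": {
  "deltas": [
    [0,0,0,0,0,0,0]
  ]
}}

```text
t: 18.42
position: [0.5018, 0.2535, 0.3305]
tcp_rot: [0.253, 0.116, 0.96, -0.034]
force: [-0.4, -1.2, 0.5]
grip_width: 0.0001
grasp_force: 0.0
```

```bash
python3 -c "
from plant import r
from h import *
go(r,at(.10,.045),RD,4)"
```

```text
t 18.425 pos [0.5018 0.2535 0.3305] goal [0.5383 0.2492 0.2801] F [-0.4455 -1.2219  0.4985] w 0.0001440907274157203 q [ 0.6687 -0.194   0.0144  1.449  -0.4047  0.8419]
4 rows of [-0.0014, -0.0018, 0.0008, -0.0017, 0.0012, 0.0155]
```

>>> {"method": "arm_command", "body": {
  "deltas": [
    [-0.001,-0.002,0,-0.002,0.001,0.018,0],
    [-0.001,-0.002,0,-0.002,0.001,0.02,0],
    [-0.001,-0.002,0,-0.002,0.001,0.02,0],
    [-0.001,-0.002,0,-0.001,0.001,0.012,0],
    [0,0,0,0,0,0.004,0],
    [0,0,0,0,0,0,0]
  ]
}}

```text
t: 19.18
position: [0.5455, 0.2455, 0.2718]
tcp_rot: [0.258, 0.117, 0.958, -0.032]
force: [-0.5, -0.0, 0.2]
grip_width: 0.0
grasp_force: 0.0
```

>>> {"method": "arm_command", "body": {
  "deltas": [
    [0,0,0,0,0,0.004,0],
    [0,0,0,0,0,0.004,0]
  ]
}}

```text
t: 19.42
position: [0.5495, 0.245, 0.2655]
tcp_rot: [0.258, 0.117, 0.958, -0.032]
force: [-3.8, 0.9, 4.0]
grip_width: 0.0002
grasp_force: 3.1
```

```bash
python3 -c "
from plant import r
from h import *
s=r.state();p=s['position'];print((p-M)@A,(p-M)@B,(p-M)@yd,s['force'])
go(r,at(.02,.045),RD,10)
c=r.capture('side')['color'][190:310,320:480,::-1]
cv2.imwrite('pics/c8.png',cv2.resize(c,None,fx=4,fy=4,interpolation=cv2.INTER_CUBIC))"
```

```text
0.08146002651289236 0.04795649887791844 -0.0013362051074596961 [-3.8401  0.8852  3.9857]
t 19.425 pos [0.5495 0.245  0.2655] goal [0.5771 0.2395 0.2108] F [-3.8401  0.8852  3.9857] w 0.00018074129870068978 q [ 0.598  -0.169  -0.099   1.2708 -0.3842  0.7686]
10 rows of [-0.0, 0.0003, -0.0, 0.0003, 0.0001, 0.0061]
```

View pics/c8.png

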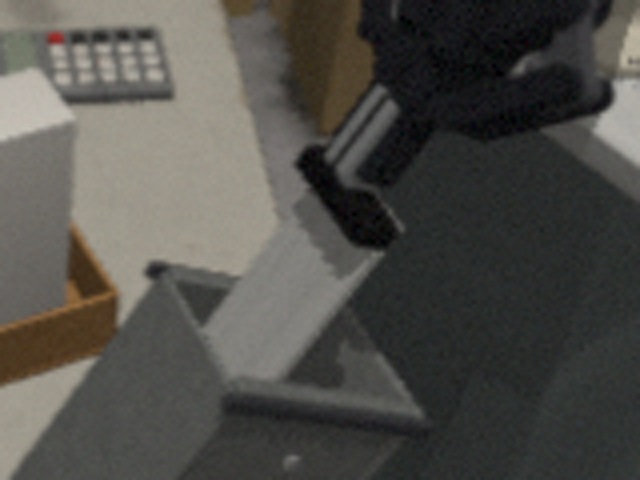

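The fingertips rest on the bar's top face at about (345,180), and contact is confirmed. I'll press it down.

>>> {"method": "arm_command", "body": {
  "deltas": [
    [0,0,0,0,0,0.005,0],
    [0,0,0,0,0,0.008,0],
    [0,0,0,0,0,0.008,0],
    [0,0,0,0,0,0.008,0],
    [0,0,0,0,0,0.008,0],
    [0,0,0,0,0,0.008,0],
    [0,0,0,0,0,0.007,0],
    [0,0,0,0,0,0.003,0],
    [0,0,0,0,0,0.003,0]
  ]
}}

```text
t: 20.6
position: [0.5775, 0.2381, 0.2157]
tcp_rot: [0.258, 0.117, 0.958, -0.031]
force: [-6.7, 0.4, 7.8]
grip_width: -0.0
grasp_force: 5.2
```

>>> {"method": "arm_command", "body": {
  "deltas": [
    [0,0,0,0,0,0.002,0],
    [0,0,0,0,0,0.001,0]
  ]
}}

```text
t: 20.85
position: [0.5789, 0.2378, 0.2131]
tcp_rot: [0.258, 0.117, 0.958, -0.031]
force: [-6.5, 1.2, 7.4]
grip_width: 0.0
grasp_force: 5.1
```

```bash
python3 -c "
from plant import r
from h import *
s=r.state();p=s['position'];print((p-M)@A,(p-M)@B,(p-M)@yd,s['force'])"
```

```text
0.020848400116028447 0.04800959525105427 -0.0012721869662975808 [-6.5148  1.1805  7.3871]
```

>>> {"method": "arm_command", "body": {
  "deltas": [
    [0,0,0,0,0,0.001,0],
    [0,0,0,0,0,0.001,0],
    [0,0,0,0,0,0,0]
  ]
}}

```text
t: 21.22
position: [0.5799, 0.2375, 0.2113]
tcp_rot: [0.258, 0.117, 0.958, -0.031]
force: [-5.3, 1.2, 6.6]
grip_width: 0.0002
grasp_force: 4.5
```

>>> {"method": "arm_command", "body": {
  "deltas": [
    [0,0,0,0,0,-0.004,0],
    [0,0,0,0,0,-0.008,0],
    [0,0,0,0,0,-0.015,0],
    [0,0,0,0,0,-0.03,0],
    [0,0,0,0,0,-0.04,0],
    [0,0,0,0,0,-0.04,0],
    [0,0,0,0,0,-0.03,0],
    [0,0,0,0,0,0,0]
  ]
}}

```text
t: 22.22
position: [0.4984, 0.258, 0.3573]
tcp_rot: [0.259, 0.117, 0.958, -0.031]
force: [-0.1, 0.4, -1.1]
grip_width: -0.0001
grasp_force: 0.0
```

```bash
python3 -c "
from plant import r
from h import *
s=r.state();print(s['position'],s['force'],s['t'])
c=r.capture('side')['color'][170:350,250:450,::-1]
d=r.capture('top')['color'][140:290,150:350,::-1]
cv2.imwrite('pics/c9.png',cv2.resize(np.r_[c[:150],d],None,fx=2,fy=2,interpolation=cv2.INTER_CUBIC))"
```

```text
[0.4984 0.258  0.3573] [-0.1256  0.3555 -1.0609] 22.225
```

View pics/c9.png

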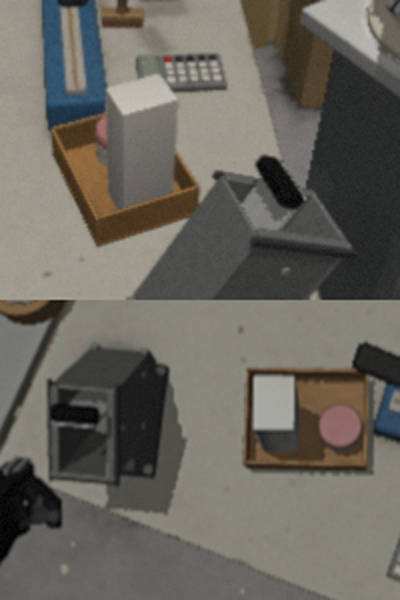

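The bar is caught low, at (278,180) in the side half. The carton stands upright in the tray at (275,400) in the top half, and the jar at (340,426) is unmoved. I'll hand the job in.

```bash
python3 -c "
from plant import r
print(r.close_job())"
```

```text
the job is handed in; nothing more can be done
None
```

The job is done and handed in at about 22 s: the carton stands upright in the tray beside the undisturbed jar, the dock's carriage is pressed down and caught, and the other bench items were not touched.

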